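# Home the blue vial carousel

## Robot

A 7-joint arm with a two-finger parallel gripper is mounted at the origin on a cart in front of the work surface, level with it; the furniture and walls round the work are solid. World frame = base frame: x ahead of the robot, y to its left, z up, the work surface at z = 0. Lengths are in m, angles in rad, forces in N, time in s.
With the tool pointing down it reaches from about 0.4 to 0.85 m from the base axis. Payload 10.4 kg.
Tool frame: the origin (TCP) lies on the centre line of the jaws, within the pads' length; the fingertips stand r.finger_overhang ahead of it and the grasp point (between the pads) lies 5 mm behind it (r.finger_overhang is the distance from the TCP to the fingertips, in m); z points along the fingers, y is the line along which they close (so a half turn about z gives the same grasp; the last joint's range is limited). The gripper opens to 87 mm and grips with 3 to 60 N. Pads are 19 mm wide; open, the fingers measure 117 mm over their backs; the gripper's body (75 mm by 190 mm) begins 51 mm behind the grasp point.
Start: joints at [1.179, 0.332, -0.065, 1.46, 0.022, 1.35, -0.088], TCP at [0.225, -0.583, 0.237] pointing down, gripper open.
Joint ranges: [-2.6, 2.6], [-0.5, 2.12], [-1.47, 1.34], [0.16, 2.42], [-1.27, 4.41], [0.06, 2.06], [-2.6, 2.6]. Speed limits (rad/s): [2.22, 2.22, 2.79, 2.79, 3.14, 3.14, 3.14].

## Interface

Orientations are given as a unit quaternion [x, y, z, w].
In Python, from bench import read_state, viewer, r gives the robot as it stands.
- The arm moves only by the tool carry_out, never from a script. Its argument "moves" is a list of rows, each a list of 6 numbers: the shift along the tool's x, y, z in units of 40 mm (1.0 is 40 mm), then the turn, a rotation vector about the tool's x, y, z in units of 8 degrees (1.0 is 8 degrees). A call has 1 to 20 rows; each row shifts and turns the commanded pose from where the row before left it, along the tool's axes as they then stand; what a row does not reach is not made up. A row lasts 1/8 s, in which the tool goes at most 62.5 mm and 10.7 degrees, less where a joint would pass 70% of its speed; a pose out of reach is approached as far as the arm can. A call is refused whole if a number of a shift passes 1 or a number of a turn 1, either way. A call with a gripper value outside its range is refused whole. "fingers" is the finger opening in mm, from 0 to 87, set as the call begins (left out, the last holds). The fingers move at their own pace and stop on an object; "force" is the grip in N (left out, the last holds). Time passes only in rows, so rows that do not move let the fingers close. It gives the time, the measured TCP pose, the force, the opening and the grip force at its end, in the units of the state.
- read_state(): the state, without advancing time (a new reading comes with each control period).
- viewer.camera(name): name is "scene" or "top"; returns a dict with "pixels" (384x512x3 uint8, red, green, blue), "range_z" (384x512 float32, m along the optical axis (not along the pixel's ray), 0 where there is no reading), "fx", "fy", "cx", "cy" (pixels), "k1" (the pictures are not rectified: a ray, as slopes to the right and down, at radius r is drawn at 1 + k1 r^2 times it, then the intrinsics apply), "xyz" and "orientation" of the camera in the world. Camera axes: x right, y down, z forward; pixel columns grow to the right and rows downward; lengths in m; the calibration is good to about 2 mm. A picture is of the moment at which its call begins.
- r.close_job(): hands the job in; it is judged then, once.
The state is a dict: "time": time; "joint_positions": joint angles; "joint_vel": joint speeds; "joint_torque": joint torques, N m; "ee_pos": TCP position; "eef_rot": TCP orientation; "ft_force": force on the tool from outside, world axes, zero at the start; "torque": the same for the moment, N m; "width": finger opening in m; "grip_force": force on a finger pad.
Only numpy, scipy, OpenCV 4.12 (cv2) and the standard library are available. Lean on these libraries where they do the work, as an engineer would, in place of code of your own. Each camera call takes 0.05 s, during which the arm holds its last target. There are 200 camera calls.

## Task

Turn the blue vial carousel of the sampler by pushing it round at its edge until the notch in its rim faces the red mark on its own grey base. Leave the white carousel as it is.

Things in the scene. Friction and masses are not known exactly. Their poses are not given: they have to be found in the camera images.
- blue_base: Fixed round grey base of the blue carousel, 156 mm wide, 30 mm high. Origin on the worktop, on the vertical axis about which the carousel turns either way without stops; slight drag (1 N at a lug) keeps it where it is left. The blue disc has 48 mm radius, underside 36 and top 50 mm above the worktop; it carries 7 fixed black-capped vials (tops 67 mm up, within 33 mm of the axis).
- blue_notch (a point): Mouth of the V notch (16 mm wide, 14 deep) in the blue disc's rim, 48 mm from the axis, 50 mm up; turns with the disc; starts 35 to 90 deg counter-clockwise of the mark, seen from above. At 60, 180 and 300 deg from it a blue lug, 16 mm wide, sticks out of the rim to 74 mm from the axis, 36 to 60 mm above the worktop: closed fingertips let down beside a lug can push its flank.
- blue_mark (a point): Where the notch must come: the point on the rim circle (48 mm from the axis, 50 mm above the worktop) abreast of the red mark on the blue carousel's base. The mark is a red bar 9 mm wide on top of the grey base, running outward from under the rim to the base's edge; it does not move.
- white_notch (a point): Mouth of the notch of the white carousel, which is the same machine with a white disc, lugs and red mark of its own, standing beside the blue one; 48 mm from its axis and 50 mm above the worktop. Not to be turned. Keep the arm clear of the tall grey incubator behind the work on the right: its near left corner stands at about x 0.58, y 0.07, its front runs to the right from there.

How it is judged:
At the end, for the whole second after the job is handed in: The blue carousel's notch is within 10 mm (12 degrees) of the point abreast of its red mark and stays there, and the white carousel's notch is within 10 mm of where it was (horizontal distance between blue_notch and blue_mark below 0.01 m and distance of white_notch from where it was at the start of the episode below 0.01 m); the robot touches nothing.
It fails at once if the white carousel is turned (its notch moves more than 10 mm) (distance of white_notch from where it was at the start of the episode above 0.01 m).
It also fails if it takes over 42 s, if anything falls off the work surface, if the arm or the gripper's body presses on something with over 40 N, if the wrist force passes 120 N, or if a joint passes its speed limit or range.

## Working session

There is one attempt and no reset: what is moved stays moved. The work goes in short steps, Python scripts to look and compute and a tool call to move; the robot and the scene stay as the last step left them, time stands still between calls to the robot, and variables do not carry over. Pictures are saved under pics/ and viewed, at most 10 in all, crops included, and the job is handed in when it is done.

Besides the shell and the picture viewer there is one more tool, called after "Call:" as name([rows], argument=value, ...), one row to a line, values as JSON. carry_out: Moves the arm, as the interface text tells. Its arguments: {"type":"object","properties":{"moves":{"type":"array","items":{"type":"array","items":{"type":"number"}}},"fingers":{"type":"number"},"force":{"type":"number"}},"required":["moves"]}

```bash
mkdir -p pics; cat > h.py <<'E'
import numpy as np, cv2
from scipy.spatial.transform import Rotation as R
from bench import read_state, viewer, r
def snap(n,f):
    c=viewer.camera(n); cv2.imwrite('pics/'+f,c['pixels'][:,:,::-1]); np.save('pics/'+n+'.npy',c,allow_pickle=True); return c
def ray(c,uv):
    K=np.array([[c['fx'],0,c['cx']],[0,c['fy'],c['cy']],[0,0,1.]])
    p=cv2.undistortPoints(np.array(uv,float).reshape(-1,1,2),K,np.array([c['k1'],0,0,0,0.])).reshape(-1,2)
    return R.from_quat(c['orientation']).apply(np.c_[p,np.ones(len(p))])
def plane(c,uv,z):
    d=ray(c,uv); o=np.array(c['xyz']); return o+d*((z-o[2])/d[:,2])[:,None]
E
python3 - <<'E'
from h import *
for n in('scene','top'):
    c=snap(n,n+'0.png'); print(n,c['xyz'],c['orientation'],c['fx'],c['k1'])
s=read_state();print(s['time'],s['ee_pos'],s['eef_rot'],r.finger_overhang,s['width'])
E
```

```text
scene [0.06566253 0.96409487 0.60724895] [-0.21302152  0.85086259 -0.46300175  0.127609  ] 485.09842718785984 -0.1469889894064429
top [0.42607833 0.23437966 0.90283419] [ 0.70927851 -0.70385051  0.0151773  -0.03589018] 497.19644034171387 0.07378352288823553
0.1 [ 0.22518478 -0.58267369  0.23583967] [ 9.83042732e-01  1.83375540e-01 -1.52531492e-04 -6.12402328e-04] 0.014 0.08661293225912883
```

View pics/top0.png

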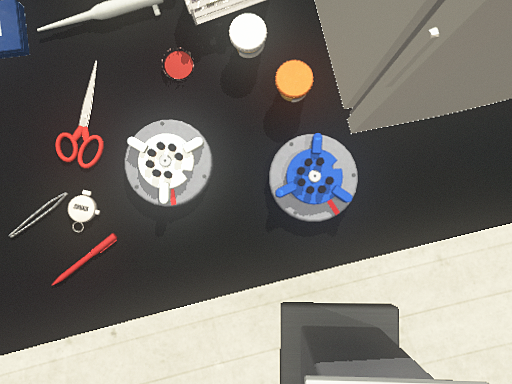

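View pics/scene0.png

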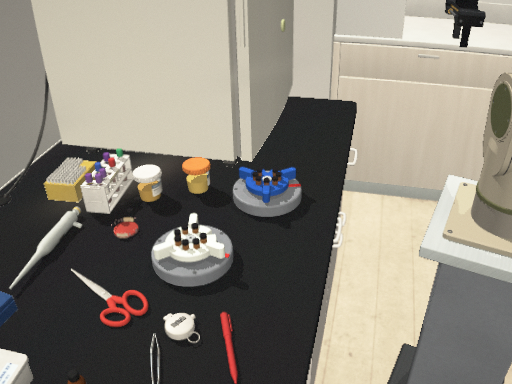

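The top view shows the blue carousel at about (314,177) with lugs at (317,140), (342,195) and (284,190), and its red mark at (333,207). The white one is at (167,161). I'll measure these precisely.

```bash
cat > m.py <<'E'
from h import *
def measure(c,verbose=True):
    hsv=cv2.cvtColor(c['pixels'],cv2.COLOR_RGB2HSV)
    H,S,V=[hsv[:,:,i].astype(int) for i in range(3)]
    box=np.zeros(H.shape,bool); box[120:235,255:375]=1
    red=((H<8)|(H>172))&(S>120)&(V>80)&box
    blue=(H>100)&(H<130)&(S>120)&(V>60)&box
    grey=(S<50)&(V>70)&box
    pix=lambda m:np.argwhere(m)[:,::-1]
    # base: contour of base+disc, on plane z=.03
    m=((grey|red|blue)*255).astype(np.uint8); m[:, :268]=0; m[:133, 330:]=0
    cs,_=cv2.findContours(m,0,cv2.CHAIN_APPROX_NONE); k=max(cs,key=cv2.contourArea)
    P=plane(c,k[:,0],.03)[:,:2]; ce,rad=cv2.minEnclosingCircle(P.astype(np.float32)); 
    el=cv2.fitEllipse(P.astype(np.float32)); C=np.array(el[0])
    B=plane(c,pix(blue),.06)[:,:2]-C; rr=np.hypot(*B.T); a=np.degrees(np.arctan2(B[:,1],B[:,0]))
    L=rr>.056
    th3=np.degrees(np.angle(np.exp(3j*np.radians(a[L])).mean()))/3
    lugs=[th3+120*i for i in range(3)]
    Rm=plane(c,pix(red),.03)[:,:2]-C; ma=np.degrees(np.arctan2(*Rm.mean(0)[::-1]))
    offs=[((l+60-ma+180)%360)-180 for l in lugs]
    B2=plane(c,pix(blue),.05)[:,:2]-C; r2=np.hypot(*B2.T);a2=np.degrees(np.arctan2(B2[:,1],B2[:,0]))
    n=[int(((np.abs((a2-l-60+180)%360-180)<8)&(r2>.036)&(r2<.047)).sum()) for l in lugs]
    print('C',C,'minc',ce,rad,'axes',el[1],'lugs',lugs,'mark',ma,np.hypot(*Rm.mean(0)),'off',offs,'bluecount at cand',n)
    return C
if __name__=='__main__':
    c=np.load('pics/top.npy',allow_pickle=True).item(); measure(c)
    cv2.imwrite('pics/crop0.png',cv2.resize(c['pixels'][120:235,255:375,::-1],None,fx=5,fy=5,interpolation=cv2.INTER_CUBIC))
E
python3 m.py
```

```text
C [0.50375485 0.14832936] minc (0.5042760372161865, 0.1486845165491104) 0.07856263220310211 axes (0.15353888273239136, 0.15455834567546844) lugs [np.float64(-3.994886763041777), np.float64(116.00511323695822), np.float64(236.0051132369582)] mark -145.88661062038196 0.06282603155788263 off [np.float64(-158.1082761426598), np.float64(-38.10827614265986), np.float64(81.89172385734014)] bluecount at cand [43, 46, 3]
```

View pics/crop0.png

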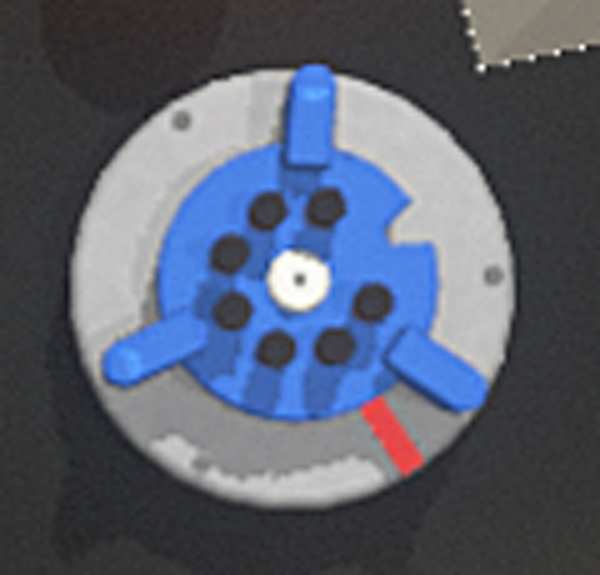

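The crop shows the notch at crop (405,225), world angle −64°, with the mark at (395,435), −146°. So the disc needs 82° clockwise. I'll push the lug at −124° (lower right) round the robot side, tool axes squared to the world and fingers closed, which keeps well away from the incubator and the white carousel.

Call:
carry_out([
  [0,0,0,0,0,0.88],
  [0,0,0,0,0,0.88],
  [0,0,0,0,0,0.88],
  [0.4,-0.96,0.1,0,0,0],
  [0.4,-0.96,0.1,0,0,0],
  [0.4,-0.96,0.1,0,0,0],
  [0.4,-0.96,0.1,0,0,0],
  [0.4,-0.96,0.1,0,0,0],
  [0.4,-0.96,0.1,0,0,0],
  [0.4,-0.96,0.1,0,0,0],
  [0.4,-0.96,0.1,0,0,0],
  [0.4,-0.96,0.1,0,0,0],
  [0.4,-0.96,0.1,0,0,0],
  [0.4,-0.96,0.1,0,0,0],
  [0.4,-0.96,0.1,0,0,0],
  [0.4,-0.96,0.1,0,0,0],
  [0.4,-0.96,0.1,0,0,0],
  [0.4,-0.96,0.1,0,0,0],
  [0,0,0,0,0,0],
], fingers=0, force=20)

```text
time: 2.48
ee_pos: [0.4655, -0.0039, 0.1762]
eef_rot: [1.0, 0.003, -0.0, -0.001]
ft_force: [0.1, -0.6, 0.3]
width: 0.0003
grip_force: 0.0
```

Call:
carry_out([
  [0.37,-0.93,0,0,0,0],
  [0.37,-0.93,0,0,0,0],
  [0,0,0.8,0,0,0],
  [0,0,0.8,0,0,0],
  [0,0,0.6,0,0,0],
  [0,0,0.5,0,0,0],
  [0,0,0.3,0,0,0],
  [0,0,0,0,0,0],
])

```text
time: 3.48
ee_pos: [0.4943, 0.0669, 0.056]
eef_rot: [1.0, -0.0, -0.001, 0.0]
ft_force: [0.4, -0.2, 0.5]
width: 0.0009
grip_force: 0.0
```

```bash
python3 - <<'E'
from h import *
s=read_state(); print(s['time'],s['ee_pos'],s['ft_force'])
c=snap('top','top1.png'); d=snap('scene','scene1.png')
a=cv2.resize(c['pixels'][100:260,230:400,::-1],None,fx=2.3,fy=2.3); b=cv2.resize(d['pixels'][110:270,180:350,::-1],None,fx=2.3,fy=2.3)
cv2.imwrite('pics/v1.png',np.hstack([a,b]))
C=np.array([.504,.1485]); rot=lambda t:np.array([np.cos(t),np.sin(t)])
def centre(l): # tool centre with rectangle touching lug flank (lug at l deg), contact radius .062
    t=np.radians(l); n=rot(t+np.pi/2); 
    corner=np.array([-np.sign(n[0])*.0095,-np.sign(n[1])*.015]) 
    # corner blends near flat contact
    w=np.clip(abs(n[0])/.3,0,1); corner[0]*=w
    return C+.062*rot(t)+.008*n-corner
prev=np.array(s['ee_pos'][:2])
for l in np.arange(236,150,-6.833):
    p=centre(l); q=(p-prev)/.04; print(round(l,1),p.round(4),'row',round(q[0],2),round(-q[1],2)); prev=p
E
```

```text
3.475 [0.49431897 0.0668578  0.05599921] [ 0.39445744 -0.23446853  0.49178794]
236.0 [0.4855 0.0776] row -0.22 -0.27
229.2 [0.479  0.0814] row -0.16 -0.09
222.3 [0.4731 0.0858] row -0.15 -0.11
215.5 [0.4677 0.091 ] row -0.13 -0.13
208.7 [0.4629 0.0967] row -0.12 -0.14
201.8 [0.4589 0.103 ] row -0.1 -0.16
195.0 [0.4544 0.1097] row -0.11 -0.17
188.2 [0.4483 0.1168] row -0.15 -0.18
181.3 [0.4429 0.1241] row -0.13 -0.18
174.5 [0.4385 0.1315] row -0.11 -0.19
167.7 [0.435  0.1389] row -0.09 -0.19
160.8 [0.4333 0.1463] row -0.04 -0.18
154.0 [0.4353 0.1535] row 0.05 -0.18
```

View pics/v1.png

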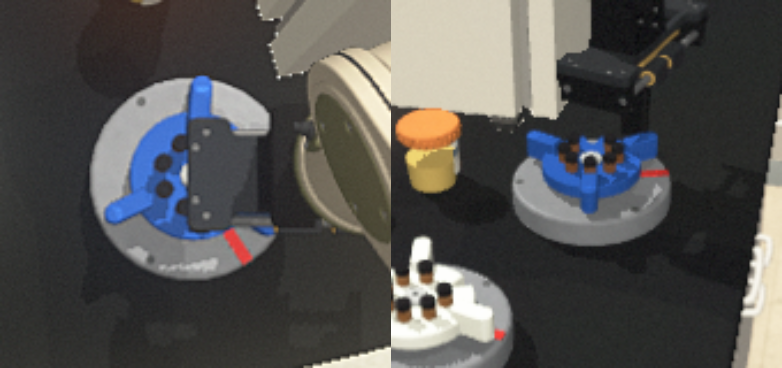

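Fingers are down just to the right of the target lug at crop (265,130), and the disc hasn't moved. Next I push it clockwise.

Call:
carry_out([
  [-0.22,-0.27,0,0,0,0],
  [-0.16,-0.09,0,0,0,0],
  [-0.15,-0.11,0,0,0,0],
  [-0.13,-0.13,0,0,0,0],
  [-0.12,-0.14,0,0,0,0],
  [-0.1,-0.16,0,0,0,0],
  [-0.11,-0.17,0,0,0,0],
  [-0.15,-0.18,0,0,0,0],
  [-0.13,-0.18,0,0,0,0],
  [-0.11,-0.19,0,0,0,0],
  [-0.09,-0.19,0,0,0,0],
  [0,0,0,0,0,0],
  [0,0,0,0,0,0],
])

```text
time: 5.2
ee_pos: [0.436, 0.14, 0.0565]
eef_rot: [1.0, 0.0, 0.0, -0.0]
ft_force: [0.1, -0.7, 0.0]
width: 0.0006
grip_force: 0.0
```

```bash
python3 - <<'E'
from h import *
s=read_state(); print(s['time'],s['ee_pos'],s['ft_force'])
c=snap('top','top2.png'); d=snap('scene','scene2.png')
a=cv2.resize(c['pixels'][100:260,230:400,::-1],None,fx=2.3,fy=2.3); b=cv2.resize(d['pixels'][110:270,180:350,::-1],None,fx=2.3,fy=2.3)
cv2.imwrite('pics/v2.png',np.hstack([a,b]))
# visible lug ends only, blue at r .060-.076, plane z=.06
C=np.array([.504,.1485]); hsv=cv2.cvtColor(c['pixels'],cv2.COLOR_RGB2HSV).astype(int); m=(hsv[...,0]>100)&(hsv[...,0]<130)&(hsv[...,1]>120)&(hsv[...,2]>60)
B=plane(c,np.argwhere(m)[:,::-1],.06)[:,:2]-C; rr=np.hypot(*B.T); a=np.degrees(np.arctan2(B[:,1],B[:,0]))%360
a=a[(rr>.056)&(rr<.078)]; print(np.histogram(a,np.arange(0,361,10))[0])
E
```

```text
5.2 [0.43604809 0.13996155 0.05652577] [ 0.05232519 -0.69792901  0.03616048]
[ 0  0  0  0 51 34  0  0  0  0  0  0  0  0  0  0  0  0  0  0  0  0  0  0
  0  0  0  0  0 15  0  0  0  0  0  0]
```

View pics/v2.png

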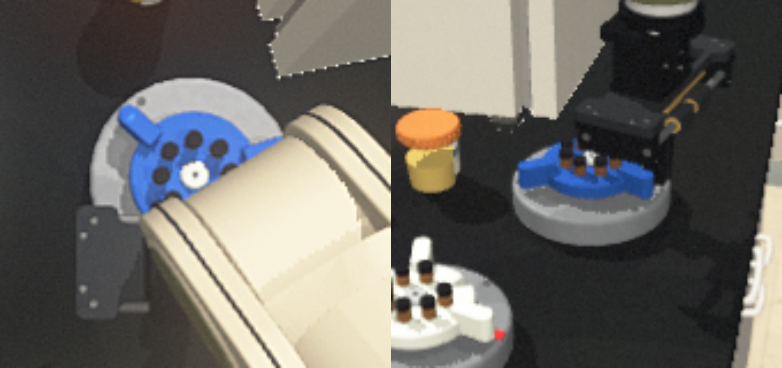

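The lug visible at crop (140,125) sits at about 49° and its goal is 34°, so about 15° remains. I'll push that, back off and lift clear.

Call:
carry_out([
  [-0.04,-0.18,0,0,0,0],
  [0.03,-0.17,0,0,0,0],
  [0,0,0,0,0,0],
  [0,0,0,0,0,0],
  [-0.2,0.3,0,0,0,0],
  [-0.1,0.2,0,0,0,0],
  [0,0,-0.7,0,0,0],
  [0,0,-0.9,0,0,0],
  [0,0,-0.9,0,0,0],
  [0,0.9,-0.2,0,0,0],
  [0,0.9,0,0,0,0],
  [0,0.9,0,0,0,0],
  [0,0.9,0,0,0,0],
  [0,0.9,0,0,0,0],
  [0,0.9,0,0,0,0],
  [0,0.9,0,0,0,0],
  [0,0.9,0,0,0,0],
  [0,0.9,0,0,0,0],
  [0,0,0,0,0,0],
])

```text
time: 7.68
ee_pos: [0.4225, -0.193, 0.1644]
eef_rot: [1.0, -0.002, -0.0, 0.0]
ft_force: [0.2, 0.2, 0.4]
width: 0.0004
grip_force: 0.0
```

```bash
python3 - <<'E'
from m import *
c=snap('top','top3.png'); measure(c)
s=read_state(); print(s['time'],s['ee_pos'],s['ft_force'])
cv2.imwrite('pics/v3.png',cv2.resize(c['pixels'][80:280,100:400,::-1],None,fx=2.5,fy=2.5))
E
```

```text
C [0.5036723  0.14823483] minc (0.5038979649543762, 0.14764811098575592) 0.07878687232732773 axes (0.15348438918590546, 0.15457521378993988) lugs [np.float64(35.25518166332643), np.float64(155.25518166332643), np.float64(275.2551816633264)] mark -145.89402835680352 0.06254381643605515 off [np.float64(-118.85078997987006), np.float64(1.1492100201298854), np.float64(121.14921002012989)] bluecount at cand [43, 5, 43]
7.725 [ 0.42284527 -0.19119152  0.16441829] [-0.20579303  0.04882418 -0.35172229]
```

View pics/v3.png

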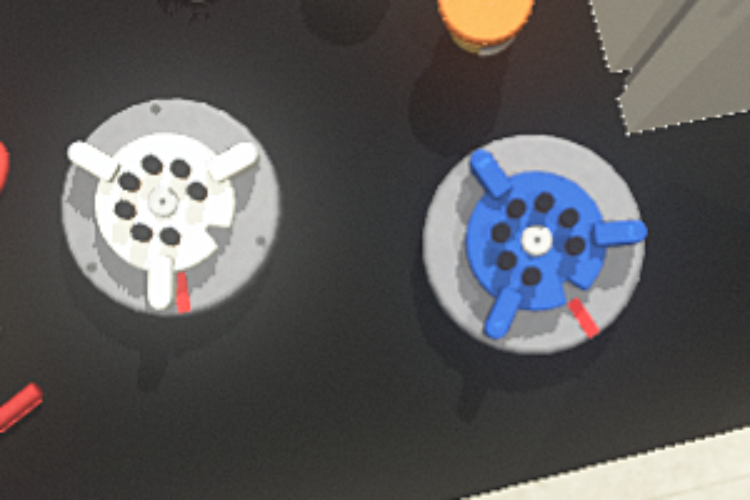

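The notch at crop (570,295) now faces the red mark at (583,317), about 1° off. The white carousel looks unmoved and the arm is clear, so I'm handing in.

```bash
python3 -c "
from bench import r
print(r.close_job())"
```

```text
the job is handed in; nothing more can be done
None
```

The blue carousel's notch now sits about 1° from its red mark (limit 12°), the white carousel looks unmoved, the arm is clear, and the job was handed in at about 8 s; no verdict was returned.

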